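Touch off a casting at its three datum pads

TASK

Before the casting is drilled it has to be located: take the touch probe out of its stand by the round head and, holding it upright, press its tip gently down on the bright round pad at the end of each of the casting's three arms, starting with the long arm and going round clockwise as seen from above. Let the sprung tip give a few millimetres at each pad but never push it to the end of its travel; then put the probe back in the stand, upright with its flange fully down, and let go.

Things in the scene. Friction and masses are not known exactly. Their poses are not given: they have to be found in the camera images.
- probe_grip (a point): Centre of the touch probe's head: a plain metal upright cylinder, 26 mm across, 50 mm high (grasp it here). Below it: a black flange 52 mm across, 6 mm thick, then a steel shank 20 mm across, 30 mm long. This point lies on the axis, 25 mm below the top, 31 mm above the flange's underside. z points up the probe; it is round, so yaw is of no account. Probe 126 mm long, 0.2 kg.
- probe_tip (a point): Lowest point of the white 8 mm ball at the probe's foot, on a thin sprung plunger (6 mm rod) that reaches 40 mm below the shank. On the probe's axis, 101 mm below probe_grip when not pressed; it moves up into the probe with the plunger.
- plunger (a joint): How far the plunger is pushed up into the probe, m: 0 free, 0.015 end of travel. About 0.7 N starts it, each further mm adds 0.35 N (2.1 N at 4 mm, 4.9 N at 12 mm). A touch counts from 2 mm held 0.1 s; more than 12 mm is ramming.
- casting: Grey casting: three arms from a hub, bolted to a dark plate 200 x 160 x 12 mm fixed to the table. Pads at the arm ends, their tops 46 mm above the table; the hub with its bolt head is highest, 59 mm, and like the four corner screws is no pad. Origin: centre of the plate's underside; x along the long arm, z up.
- pad_1 (a point): Centre of the flat top of the bright round pad, 28 mm across, at the end of the casting's long arm (105 mm from the hub's centre): x 80, y 0, z 46 mm in the casting's axes.
- pad_2 (a point): Centre of the top of the like pad on a short arm (59 mm from the hub's centre), the next one clockwise from the long arm seen from above: x -60, y -48, z 46 mm in the casting's axes.
- pad_3 (a point): Centre of the top of the like pad on the other short arm, the last one clockwise: x -60, y +48, z 46 mm in the casting's axes.
- stand_mouth (a point): Centre of the 32 mm hole in the probe's stand, at the upper face of its plate, 90 mm above the table. The stand is a light metal plate 90 x 90 x 10 mm on four thin posts, fixed to the table, free below. The probe's flange rests on this face, probe_grip then being 31 mm above this point. z up.
Things that resemble listed ones, but are neither listed nor needed, are in the scene too. Leave any green or yellow look-alike of the part that bears stand_mouth alone.

How it is judged (in metres and radians):
On the way, in this order (a step that is already met when the one before it is completed fails the run):
1. the upright probe's tip is pressed on the pad of the long arm (value of joint plunger above 0.002 m and distance between probe_tip and pad_1 below 0.014 m and angle between probe_grip's own z axis and vertical below 0.26 rad), for 0.1 s.
2. then on the next pad clockwise (value of joint plunger above 0.002 m and distance between probe_tip and pad_2 below 0.014 m and angle between probe_grip's own z axis and vertical below 0.26 rad), for 0.1 s.
3. then on the last pad (value of joint plunger above 0.002 m and distance between probe_tip and pad_3 below 0.014 m and angle between probe_grip's own z axis and vertical below 0.26 rad), for 0.1 s.
At the end, for the whole second after the job is handed in: After the three touches the probe stands in the stand's hole again: its head's centre within 12 mm of the hole's axis and 26 to 36 mm above the plate's upper face (flange down on the plate), upright within 10 degrees, the plunger free (horizontal distance between probe_grip and stand_mouth below 0.012 m and z of probe_grip in the frame of stand_mouth between 0.026 and 0.036 m and angle between probe_grip's own z axis and vertical below 0.17 rad and value of joint plunger below 0.002 m).
It fails at once if the plunger is rammed to the end of its travel (pushed in more than 12 mm) (value of joint plunger above 0.012 m).
It also fails if it takes over 54 s, if anything falls off the work surface, if the arm or the gripper's body presses on something with over 40 N, if the wrist force passes 120 N, or if a joint passes its speed limit or range.

ROBOT

A 6-joint arm with a two-finger parallel gripper is mounted at the origin on a cart in front of the work surface, level with it; the furniture and walls round the work are solid. World frame = base frame: x ahead of the robot, y to its left, z up, the work surface at z = 0. Lengths are in mm, angles in degrees, forces in N, time in s.
With the tool pointing down it reaches from about 275 to 1000 mm from the base axis. Payload 8.4 kg.
Tool frame: the origin (TCP) lies midway between the tips of the shut fingers; the grasp point (between the pads) lies 19 mm behind it (robot.hold_point_z is the distance from the TCP to the grasp point, in mm); z points along the fingers, y is the line along which they close (so a half turn about z gives the same grasp; the last joint's range is limited). The gripper opens to 85 mm and grips with 20 to 120 N. Pads are 22 mm wide; open, the fingers measure 114 mm over their backs; the gripper's body (76 mm by 85 mm) begins 54 mm behind the grasp point. The pads swing forward as they close: fully open they stand 13 mm farther back than shut.
Start: joints at [63.575, 20.225, 93.587, -0, 66.188, -0.138], TCP at [276.794, 560.368, 231.281] pointing down, gripper open.
Joint ranges: [-150.9, 150.9], [-52.94, 120.26], [3.33, 152.33], [-74.26, 254.26], [0, 154.13], [-172.89, 172.89]. Speed limits (degrees/s): [127.2, 127.2, 159.86, 180, 180, 180].

INTERFACE

Orientations are given as a 3x3 rotation matrix whose columns are the frame's x, y, z axes.
In Python, from station import robot, get_image gives the robot as it stands.
- The arm moves only by the tool arm_command, never from a script. Its argument "motion" is a list of rows, each an object of numbers: "dx", "dy", "dz": the shift along the tool's x, y, z in mm; "wx", "wy", "wz": the turn, a rotation vector about the tool's x, y, z in degrees. A call has 1 to 12 rows; each row shifts and turns the commanded pose from where the row before left it, along the tool's axes as they then stand; what a row does not reach is not made up. A row lasts 1/10 s, in which the tool goes at most 50 mm and 8.59 degrees, less where a joint would pass 70% of its speed; a pose out of reach is approached as far as the arm can. A call is refused whole if a number of a shift passes 50 or a number of a turn 8.59, either way. A call with a gripper value outside its range is refused whole. "fingers" is the opening, from -1 (shut) to 1 (fully open), so that 0 is half open, set as the call begins (left out, the last holds). The fingers move at their own pace and stop on an object; "grip_force" is the grip in N (left out, the last holds). Time passes only in rows, so rows that do not move let the fingers close. It gives the time, the measured TCP pose, the force, the opening and the grip force at its end, in the units of the state.
- robot.read_state(): the state, without advancing time (a new reading comes with each control period).
- get_image(name): name is "scene" or "top" or "wrist"; returns a dict with "color" (400x640x3 uint8, red, green, blue), "fx", "fy", "cx", "cy" (pixels), "distortion" ([k1, k2, p1, p2, k3] as OpenCV has them; the pictures are not rectified), "rvec" (rotation vector, rad) and "tvec" (3), from world to camera coordinates, as OpenCV has them; the wrist camera has in their place "mount" (4x4, takes a point from camera to tool coordinates, whose origin is the TCP and whose axes are the flange's). Camera axes: x right, y down, z forward; pixel columns grow to the right and rows downward; lengths in mm; the calibration is good to about 2 mm. A picture is of the moment at which its call begins: read the wrist's pose just before it. There is no depth.
- robot.finish_job(): hands the job in; it is judged then, once.
The state is a dict: "time": time; "qpos": joint angles; "qd": joint speeds; "effort": joint torques, N m; "ee_pos": TCP position; "orientation": TCP orientation; "wrist_force": force on the tool from outside, world axes, zero at the start; "wrist_torque": the same for the moment, N m; "width": opening from 0.0 (shut) to 1.0 (fully open); "grip_force": force on a finger pad.
Only numpy, scipy, OpenCV 4.12 (cv2) and the standard library are available. Lean on these libraries where they do the work, as an engineer would, in place of code of your own. Each camera call takes 0.05 s, during which the arm holds its last target. There are 200 camera calls.

## Working session

There is one attempt and no reset: what is moved stays moved. The work goes in short steps, Python scripts to look and compute and a tool call to move; the robot and the scene stay as the last step left them, time stands still between calls to the robot, and variables do not carry over. Pictures are saved under pics/ and viewed, at most 10 in all, crops included, and the job is handed in when it is done.

Besides the shell and the picture viewer there is one more tool, called after "Emit:" as name(argument=value, ...) on one line, values as JSON. arm_command: Moves the arm, as the interface text tells. Its arguments: {"type":"object","properties":{"motion":{"type":"array","items":{"type":"object","properties":{"dx":{"type":"number"},"dy":{"type":"number"},"dz":{"type":"number"},"wx":{"type":"number"},"wy":{"type":"number"},"wz":{"type":"number"}}}},"fingers":{"type":"number"},"grip_force":{"type":"number"}},"required":["motion"]}

```bash
mkdir -p pics; python3 - <<'E'
from station import robot,get_image
import cv2,pickle
s=robot.read_state();print(s['time'],s['ee_pos'],s['orientation'],s['width'])
d={}
for n in("scene","top","wrist"):
    d[n]=get_image(n);cv2.imwrite(f"pics/{n}0.png",d[n]['color'][:,:,::-1])
    print(n,d[n]['fx'],d[n]['distortion'],d[n].get('tvec'),d[n].get('mount'))
pickle.dump((s,d),open('d0.pkl','wb'))
E
```

```text
0.0 [276.59782068 559.95362428 230.5556488 ] [[-8.96582011e-01  4.42877355e-01 -5.88108437e-04]
 [ 4.42877745e-01  8.96581172e-01 -1.22666104e-03]
 [-1.59734446e-05 -1.36026236e-03 -9.99999075e-01]] 1.0010891517954528
scene 500.65888721444935 [-0.1014832  0.         0.         0.         0.       ] [ 522.8511673   165.00851674 1207.92330459] None
top 368.03951799753213 [0.00984581 0.         0.         0.         0.        ] [114.45336668 555.18277971 975.32566398] None
wrist 285.91231930694926 [-0.03031406  0.          0.          0.          0.        ] None [[ 2.10158491e-04 -9.46919620e-01 -3.21470354e-01  8.27829605e+01]
 [ 9.99999734e-01 -2.54530993e-05  7.28715637e-04 -6.82591421e-01]
 [-6.98217551e-04 -3.21470422e-01  9.46919363e-01 -1.42691841e+02]
 [ 0.00000000e+00  0.00000000e+00  0.00000000e+00  1.00000000e+00]]
```

View pics/scene0.png

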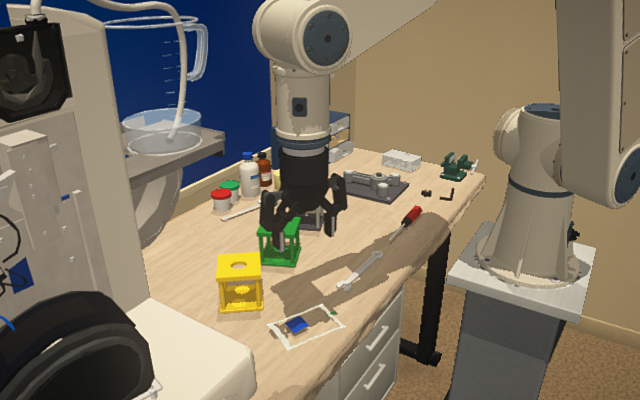

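View pics/top0.png

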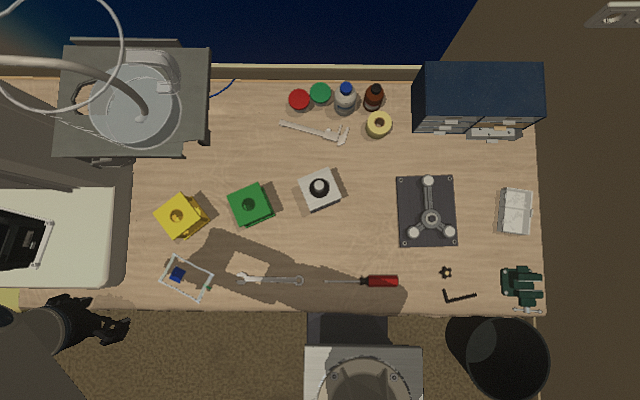

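The candidates in the top view are three stands: yellow (177,215), green (250,205) and metal (320,187). The metal one holds the black-flanged probe, so I choose that one. The yellow roll at (379,124) and the jar lids are not the probe. The casting is at (427,211). Its long arm points up to the pad at about (428,182); clockwise from there are (448,233) and then (414,234). I'll check these in a close crop.

```bash
cat >h.py <<'E'
import numpy as np,cv2
def cam(im,T=None):
    K=np.array([[im['fx'],0,im['cx']],[0,im['fy'],im['cy']],[0,0,1.]]);D=np.array(im['distortion'],float)
    if 'mount' in im and im['mount'] is not None:
        M=T@np.array(im['mount']);R=M[:3,:3].T;t=-R@M[:3,3]
    else: R=cv2.Rodrigues(np.array(im['rvec'],float))[0];t=np.array(im['tvec'],float).ravel()
    return K,D,R,t
def tool(s):
    T=np.eye(4);T[:3,:3]=s['orientation'];T[:3,3]=s['ee_pos'];return T
def onplane(c,uv,z):
    K,D,R,t=c;p=cv2.undistortPoints(np.array(uv,float).reshape(-1,1,2),K,D).reshape(-1,2)
    d=np.c_[p,np.ones(len(p))]@R;o=-R.T@t
    return o+d*((z-o[2])/d[:,2])[:,None]
def proj(c,P):
    K,D,R,t=c;return cv2.projectPoints(np.array(P,float).reshape(-1,1,3),cv2.Rodrigues(R)[0],t,K,D)[0].reshape(-1,2)
E
python3 - <<'E'
from h import *
import pickle
s,d=pickle.load(open('d0.pkl','rb'));c=cam(d['top']);im=d['top']['color'][:,:,::-1]
print('tcp px',proj(c,s['ee_pos']), 'cam',-c[2].T@c[3])
for n,uv,z in(('stand',(320,187),90),('p1',(428,182),46),('p2',(448,233),46),('p3',(414,234),46),('head',(319,185),146)):print(n,onplane(c,uv,z).round(1))
a=cv2.resize(im[162:217,290:350],(400,367),interpolation=cv2.INTER_CUBIC);b=cv2.resize(im[170:252,390:465],(400,437),interpolation=cv2.INTER_CUBIC)
o=np.zeros((440,800,3),np.uint8);o[:367,:400]=a;o[:437,400:]=b;cv2.imwrite('pics/crop1.png',o)
cs=cam(d['scene']);print(proj(cs,[[400,120,90],[400,-150,46]]))
E
```

```text
tcp px [[111.07565254 310.34237159]] cam [ 424.66512054  112.17609823 1039.06867013]
stand [[569.8 119.6  90. ]]
p1 [[ 594.2 -174.1   46. ]]
p2 [[ 456.6 -224.1   46. ]]
p3 [[ 452.6 -133.4   46. ]]
head [[566.2 121.7 146. ]]
[[361.36563098 206.78049747]
 [402.91534301 186.04652242]]
```

View pics/crop1.png

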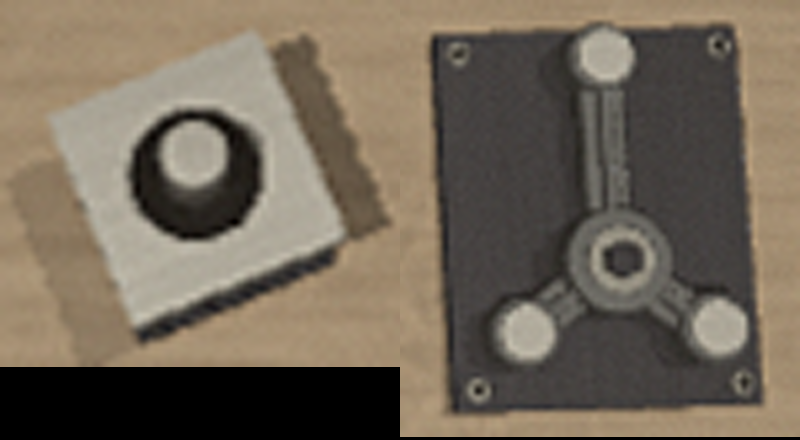

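The crop confirms both choices. The probe stands upright in the metal stand, with its head top at (319,185) and its flange at (319.5,188). The bright pads are at about (428.6,180.3), (449.8,231.4) and (413.6,232.1), with the bolt hub in between. Next I'll refine these by blob centroids.

```bash
python3 - <<'E'
from h import *
import pickle
s,d=pickle.load(open('d0.pkl','rb'));c=cam(d['top']);im=d['top']['color']
def blob(u,v,r,thr):
    g=im.min(2)[v-r:v+r+1,u-r:u+r+1];m=(g>thr).astype(np.uint8)
    n,l,st,ce=cv2.connectedComponentsWithStats(m);k=l[r,r];return ce[k]+[u-r,v-r],st[k,2:]
for t in (120,140):
  for n,u,v,r,z in(('p1',429,180,10,46),('p2',450,231,10,46),('p3',414,232,10,46),('head',319,185,9,146)):
    p,a=blob(u,v,r,t);print(t,n,p.round(1),a,onplane(c,p,z)[0].round(1))
g=im.max(2)[165:215,290:350];m=(g<70).astype(np.uint8);n,l,st,ce=cv2.connectedComponentsWithStats(m)
for k in range(1,n):print('dark',ce[k]+[290,165],st[k])
print('flange bbox ctr', onplane(c,(319.8,188.1),96))
b=onplane(c,[(400.3,181),(0,0)],46)
T=tool(s);
for q in ((566,121,250),):print((T[:3,:3].T@(np.array(q)-s['ee_pos'])).round(1))
E
```

```text
120 p1 [428.2 179.9] [10 10 76] [ 600.  -174.9   46. ]
120 p2 [449.5 231. ] [10 11 82] [ 462.  -228.3   46. ]
120 p3 [413.6 231.9] [10 11 79] [ 458.1 -132.5   46. ]
120 head [318.6 184.6] [10 10 72] [567.1 122.7 146. ]
140 p1 [428.1 180. ] [ 9  9 68] [ 599.8 -174.4   46. ]
140 p2 [449.6 230.8] [10 10 74] [ 462.6 -228.6   46. ]
140 p3 [413.5 231.9] [10 10 70] [ 458.1 -132.2   46. ]
140 head [318.5 184.8] [ 8  9 60] [566.7 123.  146. ]
dark [319.21538462 189.06666667] [ 20  14  19  19 195]
dark [324.9375  205.90625] [21 34 29 14 64]
flange bbox ctr [[566.0094551  120.07378693  96.        ]]
[-453.9 -265.4  -19.1]
```

Emit:
arm_command(motion=[{"dx": -37.8, "dy": -22}, {"dx": -37.8, "dy": -22}, {"dx": -37.8, "dy": -22}, {"dx": -37.8, "dy": -22}, {"dx": -37.8, "dy": -22}, {"dx": -37.8, "dy": -22}, {"dx": -37.8, "dy": -22}, {"dx": -37.8, "dy": -22}, {"dx": -37.8, "dy": -22}, {"dx": -37.8, "dy": -22}, {"dx": -37.8, "dy": -22}, {"dx": -37.8, "dy": -22}], fingers=1, grip_force=60)

```text
schema error: expected keys dx, dy, dz, wx, wy, wz
```

Emit:
arm_command(motion=[{"dx": 0}, {"dx": 0}, {"dx": 0}])

```text
schema error: expected keys dx, dy, dz, wx, wy, wz
```

```bash
python3 - <<'E'
from h import *
from station import robot,get_image
import pickle
s=robot.read_state();w=get_image('wrist');pickle.dump((s,w),open('d1.pkl','wb'))
print(s['time'],s['ee_pos'],s['orientation'].round(4) if hasattr(s['orientation'],'round') else s['orientation'])
c=cam(w,tool(s));print(proj(c,[[566.7,122.7,146],[566,120.5,96],[566,120.5,90]]))
cv2.imwrite('pics/w1.png',w['color'][:,:,::-1])
E
```

```text
0.15 [276.63885298 560.05608736 230.74249948] [[-8.966e-01  4.429e-01 -5.000e-04]
 [ 4.429e-01  8.966e-01 -9.000e-04]
 [ 0.000e+00 -1.000e-03 -1.000e+00]]
[[137.22830266 505.88953596]
 [153.64942289 466.45726686]
 [155.59110698 462.19039224]]
```

View pics/w1.png

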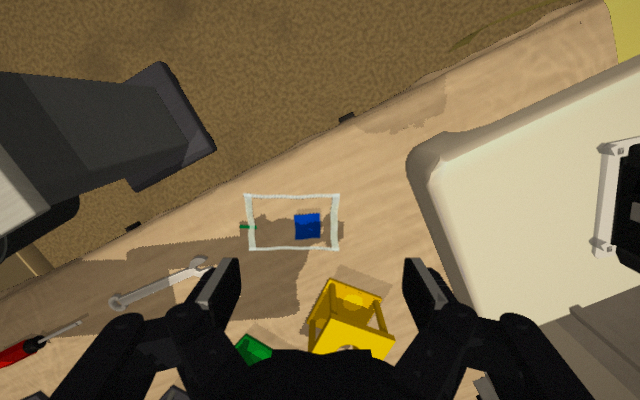

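The wrist view still shows the start position: fingers at about (225,280) and (420,280), with the yellow stand at (350,320). The call was refused because each row needs all six keys, so I'll resend it in full.

Emit:
arm_command(motion=[{"dx": -37.8, "dy": -22, "dz": 0, "wx": 0, "wy": 0, "wz": 0}, {"dx": -37.8, "dy": -22, "dz": 0, "wx": 0, "wy": 0, "wz": 0}, {"dx": -37.8, "dy": -22, "dz": 0, "wx": 0, "wy": 0, "wz": 0}, {"dx": -37.8, "dy": -22, "dz": 0, "wx": 0, "wy": 0, "wz": 0}, {"dx": -37.8, "dy": -22, "dz": 0, "wx": 0, "wy": 0, "wz": 0}, {"dx": -37.8, "dy": -22, "dz": 0, "wx": 0, "wy": 0, "wz": 0}, {"dx": -37.8, "dy": -22, "dz": 0, "wx": 0, "wy": 0, "wz": 0}, {"dx": -37.8, "dy": -22, "dz": 0, "wx": 0, "wy": 0, "wz": 0}, {"dx": -37.8, "dy": -22, "dz": 0, "wx": 0, "wy": 0, "wz": 0}, {"dx": -37.8, "dy": -22, "dz": 0, "wx": 0, "wy": 0, "wz": 0}, {"dx": -37.8, "dy": -22, "dz": 0, "wx": 0, "wy": 0, "wz": 0}, {"dx": -37.8, "dy": -22, "dz": 0, "wx": 0, "wy": 0, "wz": 0}], fingers=1, grip_force=60)

```text
time: 1.4
ee_pos: [567.3, 121.1, 231.3]
orientation: [[-0.897, 0.443, -0.0], [0.443, 0.897, 0.0], [0.0, 0.0, -1.0]]
wrist_force: [1.1, -0.1, -0.7]
width: 1.003
grip_force: 0.0
```

Emit:
arm_command(motion=[{"dx": 0, "dy": 0, "dz": 0, "wx": 0, "wy": 0, "wz": 0}, {"dx": 0, "dy": 0, "dz": 0, "wx": 0, "wy": 0, "wz": 0}, {"dx": 0, "dy": 0, "dz": 0, "wx": 0, "wy": 0, "wz": 0}])

```text
time: 1.7
ee_pos: [566.0, 123.3, 231.0]
orientation: [[-0.897, 0.443, -0.001], [0.443, 0.897, 0.0], [0.001, -0.0, -1.0]]
wrist_force: [-0.1, -0.4, 0.3]
width: 1.0
grip_force: 0.0
```

```bash
python3 - <<'E'
from h import *
from station import robot,get_image
import pickle
s=robot.read_state();w=get_image('wrist');pickle.dump((s,w),open('d1.pkl','wb'))
print(s['time'],s['ee_pos'],np.round(s['orientation'],4),s['wrist_force'])
c=cam(w,tool(s));print(proj(c,[[566.7,122.7,146],[566,120.5,96],[566,120.5,90]]))
cv2.imwrite('pics/w2.png',w['color'][:,:,::-1])
E
```

```text
1.7 [565.96038324 123.32258458 231.04913232] [[-8.967e-01  4.427e-01 -8.000e-04]
 [ 4.427e-01  8.967e-01  2.000e-04]
 [ 8.000e-04 -2.000e-04 -1.000e+00]] [-0.11061842 -0.38829898  0.25611956]
[[321.44596883 209.25997117]
 [319.11465799 192.59442942]
 [319.14992095 190.91567807]]
```

View pics/w2.png

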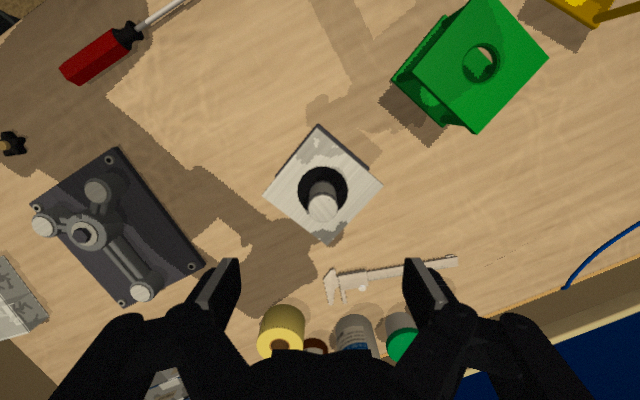

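The wrist view agrees: the head top is at about (322,208) against a predicted (321,209), and the flange is at (324,190) on the light stand. I'll refine the axis by masks and the stand's plate corners.

```bash
python3 - <<'E'
from h import *
import pickle
s,w=pickle.load(open('d1.pkl','rb'));c=cam(w,tool(s));im=w['color']
g=im.max(2);m=((g<60)).astype(np.uint8);m[:,:290]=0;m[:150]=0;m[225:]=0;m[:,355:]=0
n,l,st,ce=cv2.connectedComponentsWithStats(m);k=1+st[1:,4].argmax();print(st[k],ce[k])
h=cv2.convexHull(np.argwhere(l==k)[:,::-1].astype(np.int32))
e=cv2.fitEllipse(h);print(e, onplane(c,e[0],96).round(1))
m=(im.min(2)>105).astype(np.uint8);m[:,:300]=0;m[:,345:]=0;m[:198]=0;m[222:]=0
n,l,st,ce=cv2.connectedComponentsWithStats(m)
for k in range(1,n):
  if st[k,4]>30:print('bright',st[k],ce[k])
print('head',onplane(c,(321.5,207.5),146).round(1))
print('plate corners',onplane(c,[(318,124),(382,184),(331,245),(263,193)],90).round(1), onplane(c,[(318,124),(382,184),(331,245),(263,193)],90).mean(0))
E
```

```text
[ 298  167   50   43 1082] [321.85674677 184.41589649]
((322.1141662597656, 190.56361389160156), (47.97020721435547, 49.44269561767578), 91.87579345703125) [[565.4 124.2  96. ]]
bright [300 198  45  24 880] [322.30113636 211.06363636]
head [[565.3 123.4 146. ]]
plate corners [[505.4 149.3  90. ]
 [587.9 181.7  90. ]
 [627.6 104.6  90. ]
 [542.2  67.2  90. ]] [565.78986037 125.70592124  90.        ]
```

The head axis is about (566,123) and the TCP is already above it. Next I go down to TCP z ≈ 104 and close the fingers.

Emit:
arm_command(motion=[{"dx": 0, "dy": 0, "dz": 20, "wx": 0, "wy": 0, "wz": 0}, {"dx": 0, "dy": 0, "dz": 30, "wx": 0, "wy": 0, "wz": 0}, {"dx": 0, "dy": 0, "dz": 30, "wx": 0, "wy": 0, "wz": 0}, {"dx": 0, "dy": 0, "dz": 25, "wx": 0, "wy": 0, "wz": 0}, {"dx": 0, "dy": 0, "dz": 15, "wx": 0, "wy": 0, "wz": 0}, {"dx": 0, "dy": 0, "dz": 7, "wx": 0, "wy": 0, "wz": 0}, {"dx": 0, "dy": 0, "dz": 0, "wx": 0, "wy": 0, "wz": 0}, {"dx": 0, "dy": 0, "dz": 0, "wx": 0, "wy": 0, "wz": 0}])

```text
time: 2.55
ee_pos: [567.2, 123.2, 105.3]
orientation: [[-0.897, 0.443, 0.001], [0.443, 0.897, 0.0], [-0.001, 0.001, -1.0]]
wrist_force: [0.8, -0.2, -0.1]
width: 0.997
grip_force: 0.0
```

Emit:
arm_command(motion=[{"dx": 0, "dy": 0, "dz": 0, "wx": 0, "wy": 0, "wz": 0}, {"dx": 0, "dy": 0, "dz": 0, "wx": 0, "wy": 0, "wz": 0}, {"dx": 0, "dy": 0, "dz": 0, "wx": 0, "wy": 0, "wz": 0}, {"dx": 0, "dy": 0, "dz": 0, "wx": 0, "wy": 0, "wz": 0}, {"dx": 0, "dy": 0, "dz": 0, "wx": 0, "wy": 0, "wz": 0}, {"dx": 0, "dy": 0, "dz": 0, "wx": 0, "wy": 0, "wz": 0}, {"dx": 0, "dy": 0, "dz": 0, "wx": 0, "wy": 0, "wz": 0}, {"dx": 0, "dy": 0, "dz": 0, "wx": 0, "wy": 0, "wz": 0}, {"dx": 0, "dy": 0, "dz": 0, "wx": 0, "wy": 0, "wz": 0}, {"dx": 0, "dy": 0, "dz": 0, "wx": 0, "wy": 0, "wz": 0}], fingers=-1, grip_force=60)

```text
time: 3.55
ee_pos: [566.9, 122.8, 104.8]
orientation: [[-0.897, 0.443, 0.001], [0.443, 0.897, 0.0], [-0.001, 0.0, -1.0]]
wrist_force: [-0.9, 0.0, 6.5]
width: 0.292
grip_force: 58.7
```

Emit:
arm_command(motion=[{"dx": 0, "dy": 0, "dz": -8, "wx": 0, "wy": 0, "wz": 0}, {"dx": 0, "dy": 0, "dz": -16, "wx": 0, "wy": 0, "wz": 0}, {"dx": 0, "dy": 0, "dz": -22, "wx": 0, "wy": 0, "wz": 0}, {"dx": 0, "dy": 0, "dz": -22, "wx": 0, "wy": 0, "wz": 0}, {"dx": 0, "dy": 0, "dz": -22, "wx": 0, "wy": 0, "wz": 0}, {"dx": 0, "dy": 0, "dz": -14, "wx": 0, "wy": 0, "wz": 0}, {"dx": 0, "dy": 0, "dz": -6, "wx": 0, "wy": 0, "wz": 0}, {"dx": 0, "dy": 0, "dz": 0, "wx": 0, "wy": 0, "wz": 0}, {"dx": 0, "dy": 0, "dz": 0, "wx": 0, "wy": 0, "wz": 0}])

```text
time: 4.45
ee_pos: [566.0, 122.6, 213.4]
orientation: [[-0.897, 0.443, -0.001], [0.443, 0.897, -0.0], [0.001, -0.001, -1.0]]
wrist_force: [1.1, -0.4, -2.2]
width: 0.288
grip_force: 59.0
```

```bash
python3 - <<'E'
from h import *
from station import robot,get_image
s=robot.read_state();w=get_image('wrist');t=get_image('top');sc=get_image('scene')
import pickle;pickle.dump((s,w,t,sc),open('d2.pkl','wb'))
print(s['time'],s['ee_pos'],s['wrist_force'],s['width'])
T=tool(s)
print('to p1',(T[:3,:3].T@(np.array([600,-174.5,s['ee_pos'][2]])-s['ee_pos'])).round(1))
g=s['ee_pos']-16.2*T[:3,2]; c=cam(sc)
print('pred grip/tip scene',proj(c,[g,g-[0,0,101]]).round(1))
o=np.zeros((400,800,3),np.uint8);u,v=proj(c,[g])[0].astype(int);a=sc['color'][max(v-50,0):v+50,max(u-50,0):u+50,::-1];o[:,:400]=cv2.resize(a,(400,400),interpolation=cv2.INTER_CUBIC)
# pads in wrist
o[:,400:]=w['color'][:,120:520,::-1];cv2.imwrite('pics/l1.png',o)
print(u,v)
E
```

```text
4.45 [565.99843812 122.64324467 213.37060896] [ 1.0798621  -0.40106235 -2.16284527] 0.28830662804825913
to p1 [-1.621e+02 -2.514e+02  1.000e-01]
pred grip/tip scene [[306.  143.8]
 [306.4 179.5]]
305 143
```

View pics/l1.png

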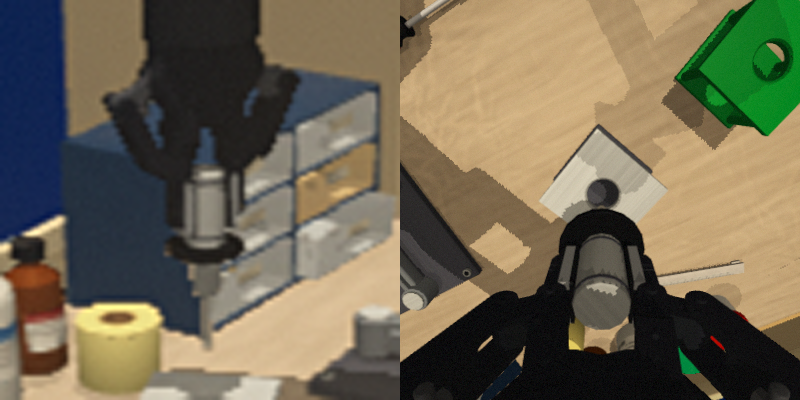

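The probe hangs upright in the fingers, with its tip at about scene crop (207,345). The wrist view shows the empty stand hole at px (323,194). Next I carry it over pad 1.

Emit:
arm_command(motion=[{"dx": -6.5, "dy": -10.5, "dz": 0, "wx": 0, "wy": 0, "wz": 0}, {"dx": -13, "dy": -20, "dz": 0, "wx": 0, "wy": 0, "wz": 0}, {"dx": -16.2, "dy": -25.1, "dz": 0, "wx": 0, "wy": 0, "wz": 0}, {"dx": -16.2, "dy": -25.1, "dz": 0, "wx": 0, "wy": 0, "wz": 0}, {"dx": -16.2, "dy": -25.1, "dz": 0, "wx": 0, "wy": 0, "wz": 0}, {"dx": -16.2, "dy": -25.1, "dz": 0, "wx": 0, "wy": 0, "wz": 0}, {"dx": -16.2, "dy": -25.1, "dz": 0, "wx": 0, "wy": 0, "wz": 0}, {"dx": -16.2, "dy": -25.1, "dz": 0, "wx": 0, "wy": 0, "wz": 0}, {"dx": -16.2, "dy": -25.1, "dz": 0, "wx": 0, "wy": 0, "wz": 0}, {"dx": -16.2, "dy": -25.1, "dz": 0, "wx": 0, "wy": 0, "wz": 0}, {"dx": -9.7, "dy": -15.1, "dz": 0, "wx": 0, "wy": 0, "wz": 0}, {"dx": -3.2, "dy": -5, "dz": 0, "wx": 0, "wy": 0, "wz": 0}])

```text
time: 5.8
ee_pos: [600.2, -176.4, 213.9]
orientation: [[-0.896, 0.445, -0.0], [0.445, 0.896, -0.0], [0.0, -0.0, -1.0]]
wrist_force: [0.4, 0.9, -2.0]
width: 0.291
grip_force: 59.1
```

Emit:
arm_command(motion=[{"dx": 0, "dy": 0, "dz": 20, "wx": 0, "wy": 0, "wz": 0}, {"dx": 0, "dy": 0, "dz": 20, "wx": 0, "wy": 0, "wz": 0}, {"dx": 0, "dy": 0, "dz": 20, "wx": 0, "wy": 0, "wz": 0}, {"dx": 0, "dy": 0, "dz": 10, "wx": 0, "wy": 0, "wz": 0}, {"dx": 0, "dy": 0, "dz": 0, "wx": 0, "wy": 0, "wz": 0}, {"dx": 0, "dy": 0, "dz": 0, "wx": 0, "wy": 0, "wz": 0}])

```text
time: 6.4
ee_pos: [600.8, -174.1, 144.8]
orientation: [[-0.897, 0.442, 0.0], [0.442, 0.897, -0.0], [-0.0, 0.0, -1.0]]
wrist_force: [0.0, -0.7, -2.6]
width: 0.291
grip_force: 59.1
```

```bash
python3 - <<'E'
from h import *
from station import robot,get_image
s=robot.read_state();sc=get_image('scene');t=get_image('top')
print(s['time'],s['ee_pos'],s['wrist_force'])
T=tool(s);g=s['ee_pos']-16.2*T[:3,2];tip=g-[0,0,101];c=cam(sc)
p=proj(c,[tip,[600,-174.5,46]]);print('tip',tip.round(1),p.round(1))
u,v=p[0].astype(int);a=sc['color'][v-50:v+25,u-50:u+50,::-1]
ct=cam(t);q=proj(ct,[tip]);uu,vv=q[0].astype(int);print(q)
o=np.zeros((300,800,3),np.uint8);o[:,:400]=cv2.resize(a,(400,300),interpolation=cv2.INTER_CUBIC);o[:,400:]=cv2.resize(t['color'][vv-45:vv+30,uu-50:uu+50,::-1],(400,300),interpolation=cv2.INTER_CUBIC);cv2.imwrite('pics/p1.png',o)
E
```

```text
6.4 [ 600.82308491 -174.05883522  144.81716108] [ 0.03680001 -0.72160309 -2.62056025]
tip [ 600.8 -174.1   60. ] [[348.6 166. ]
 [348.8 170. ]]
[[429.42808965 178.70310277]]
```

View pics/p1.png

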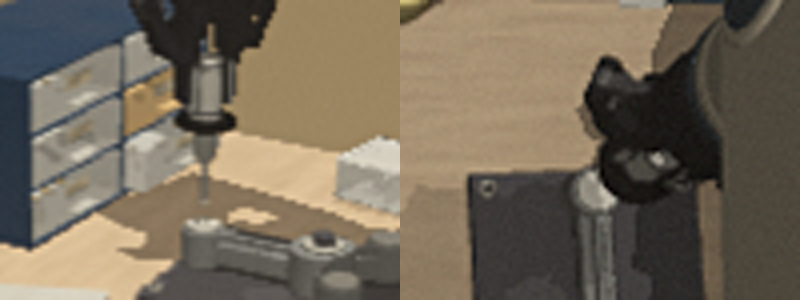

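The scene view shows the tip at (204,203) directly over the long arm's pad at (202,222), about 14 mm above it. I'll press down about 19 mm in total.

Emit:
arm_command(motion=[{"dx": 0, "dy": 0, "dz": 6, "wx": 0, "wy": 0, "wz": 0}, {"dx": 0, "dy": 0, "dz": 5, "wx": 0, "wy": 0, "wz": 0}, {"dx": 0, "dy": 0, "dz": 3, "wx": 0, "wy": 0, "wz": 0}, {"dx": 0, "dy": 0, "dz": 3, "wx": 0, "wy": 0, "wz": 0}, {"dx": 0, "dy": 0, "dz": 2, "wx": 0, "wy": 0, "wz": 0}, {"dx": 0, "dy": 0, "dz": 0, "wx": 0, "wy": 0, "wz": 0}, {"dx": 0, "dy": 0, "dz": 0, "wx": 0, "wy": 0, "wz": 0}, {"dx": 0, "dy": 0, "dz": 0, "wx": 0, "wy": 0, "wz": 0}])

```text
time: 7.3
ee_pos: [600.5, -174.4, 125.5]
orientation: [[-0.897, 0.443, 0.0], [0.443, 0.897, -0.0], [-0.0, -0.0, -1.0]]
wrist_force: [0.1, -0.0, 1.0]
width: 0.285
grip_force: 59.1
```

```bash
python3 - <<'E'
from station import robot
import numpy as np
s=robot.read_state();print(s['time'],s['ee_pos'],s['wrist_force'],s['wrist_torque'])
E
```

```text
7.3 [ 600.53990793 -174.40196888  125.4923097 ] [ 0.08650568 -0.01858674  1.03006828] [0.02669854 0.12223647 0.0125742 ]
```

Contact is confirmed: the force changed by about 3 N, with 5–7 mm of plunger travel. Next I lift, move to pad 2 and stop above it.

Emit:
arm_command(motion=[{"dx": 0, "dy": 0, "dz": -10, "wx": 0, "wy": 0, "wz": 0}, {"dx": 0, "dy": 0, "dz": -15, "wx": 0, "wy": 0, "wz": 0}, {"dx": 5, "dy": -5.5, "dz": -5, "wx": 0, "wy": 0, "wz": 0}, {"dx": 10, "dy": -11, "dz": 0, "wx": 0, "wy": 0, "wz": 0}, {"dx": 16.2, "dy": -17.9, "dz": 0, "wx": 0, "wy": 0, "wz": 0}, {"dx": 16.2, "dy": -17.9, "dz": 0, "wx": 0, "wy": 0, "wz": 0}, {"dx": 16.2, "dy": -17.9, "dz": 0, "wx": 0, "wy": 0, "wz": 0}, {"dx": 16.4, "dy": -17.9, "dz": 0, "wx": 0, "wy": 0, "wz": 0}, {"dx": 10, "dy": -11, "dz": 0, "wx": 0, "wy": 0, "wz": 0}, {"dx": 7, "dy": -7.5, "dz": 0, "wx": 0, "wy": 0, "wz": 0}, {"dx": 3, "dy": -3.1, "dz": 6, "wx": 0, "wy": 0, "wz": 0}, {"dx": 0, "dy": 0, "dz": 4, "wx": 0, "wy": 0, "wz": 0}])

```text
time: 8.5
ee_pos: [462.0, -228.6, 144.9]
orientation: [[-0.896, 0.443, 0.0], [0.443, 0.896, 0.0], [-0.0, 0.0, -1.0]]
wrist_force: [-0.5, 0.1, -2.9]
width: 0.285
grip_force: 59.2
```

Emit:
arm_command(motion=[{"dx": 0, "dy": 0, "dz": 0, "wx": 0, "wy": 0, "wz": 0}, {"dx": 0, "dy": 0, "dz": 0, "wx": 0, "wy": 0, "wz": 0}, {"dx": 0, "dy": 0, "dz": 0, "wx": 0, "wy": 0, "wz": 0}])

```text
time: 8.8
ee_pos: [462.8, -228.3, 145.2]
orientation: [[-0.897, 0.442, 0.0], [0.442, 0.897, -0.0], [-0.0, 0.0, -1.0]]
wrist_force: [-1.5, 0.6, -2.5]
width: 0.291
grip_force: 59.2
```

Over pad 2. I'll press 20 mm.

Emit:
arm_command(motion=[{"dx": 0, "dy": 0, "dz": 6, "wx": 0, "wy": 0, "wz": 0}, {"dx": 0, "dy": 0, "dz": 5, "wx": 0, "wy": 0, "wz": 0}, {"dx": 0, "dy": 0, "dz": 3, "wx": 0, "wy": 0, "wz": 0}, {"dx": 0, "dy": 0, "dz": 3, "wx": 0, "wy": 0, "wz": 0}, {"dx": 0, "dy": 0, "dz": 2.5, "wx": 0, "wy": 0, "wz": 0}, {"dx": 0, "dy": 0, "dz": 0, "wx": 0, "wy": 0, "wz": 0}, {"dx": 0, "dy": 0, "dz": 0, "wx": 0, "wy": 0, "wz": 0}, {"dx": 0, "dy": 0, "dz": 0, "wx": 0, "wy": 0, "wz": 0}])

```text
time: 9.6
ee_pos: [462.2, -228.5, 125.9]
orientation: [[-0.897, 0.443, 0.0], [0.443, 0.897, -0.0], [-0.0, 0.0, -1.0]]
wrist_force: [-0.2, 1.4, 1.2]
width: 0.288
grip_force: 59.2
```

```bash
python3 - <<'E'
from h import *
from station import robot,get_image
s=robot.read_state();sc=get_image('scene');t=get_image('top')
print(s['time'],s['ee_pos'],s['wrist_force'])
T=tool(s);tip=s['ee_pos']-16.2*T[:3,2]-[0,0,101];c=cam(sc)
p=proj(c,[tip]);u,v=p[0].astype(int);print(p)
a=sc['color'][v-50:v+25,u-50:u+50,::-1]
cv2.imwrite('pics/p2.png',cv2.resize(a,(600,450),interpolation=cv2.INTER_CUBIC))
print((T[:3,:3].T@(np.array([458.1,-132.3,0])-s['ee_pos'])).round(1))
E
```

```text
9.6 [ 462.23575868 -228.45125865  125.94099183] [-0.19717389  1.37609244  1.21161512]
[[394.71992721 174.72404469]]
[ 46.3  84.4 125.9]
```

View pics/p2.png

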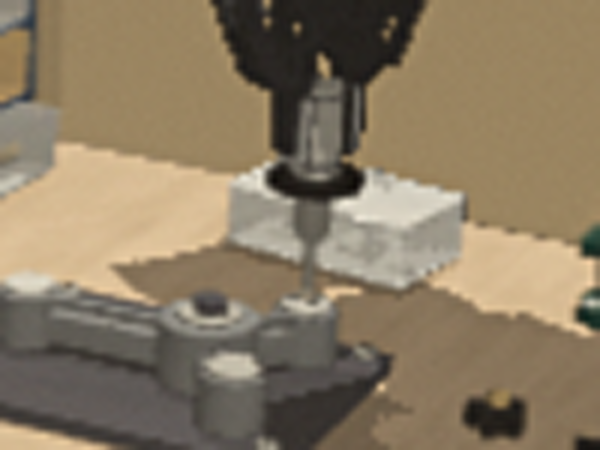

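The tip is on pad 2's centre at crop (310,300), and the force shows it pressed. On to pad 3.

Emit:
arm_command(motion=[{"dx": 0, "dy": 0, "dz": -10, "wx": 0, "wy": 0, "wz": 0}, {"dx": 0, "dy": 0, "dz": -15, "wx": 0, "wy": 0, "wz": 0}, {"dx": 3.3, "dy": 6.4, "dz": -5, "wx": 0, "wy": 0, "wz": 0}, {"dx": 8, "dy": 14.5, "dz": 0, "wx": 0, "wy": 0, "wz": 0}, {"dx": 9, "dy": 16.5, "dz": 0, "wx": 0, "wy": 0, "wz": 0}, {"dx": 9, "dy": 16.5, "dz": 0, "wx": 0, "wy": 0, "wz": 0}, {"dx": 8, "dy": 14.5, "dz": 0, "wx": 0, "wy": 0, "wz": 0}, {"dx": 6, "dy": 10.5, "dz": 0, "wx": 0, "wy": 0, "wz": 0}, {"dx": 3, "dy": 5.5, "dz": 0, "wx": 0, "wy": 0, "wz": 0}, {"dx": 0, "dy": 0, "dz": 6, "wx": 0, "wy": 0, "wz": 0}, {"dx": 0, "dy": 0, "dz": 4, "wx": 0, "wy": 0, "wz": 0}, {"dx": 0, "dy": 0, "dz": 0, "wx": 0, "wy": 0, "wz": 0}])

```text
time: 10.9
ee_pos: [457.6, -132.5, 144.9]
orientation: [[-0.896, 0.443, -0.001], [0.443, 0.896, 0.0], [0.001, -0.0, -1.0]]
wrist_force: [-0.7, 0.7, -2.7]
width: 0.291
grip_force: 59.2
```

Emit:
arm_command(motion=[{"dx": 0, "dy": 0, "dz": 6, "wx": 0, "wy": 0, "wz": 0}, {"dx": 0, "dy": 0, "dz": 5, "wx": 0, "wy": 0, "wz": 0}, {"dx": 0, "dy": 0, "dz": 3, "wx": 0, "wy": 0, "wz": 0}, {"dx": 0, "dy": 0, "dz": 3, "wx": 0, "wy": 0, "wz": 0}, {"dx": 0, "dy": 0, "dz": 2.5, "wx": 0, "wy": 0, "wz": 0}, {"dx": 0, "dy": 0, "dz": 0, "wx": 0, "wy": 0, "wz": 0}, {"dx": 0, "dy": 0, "dz": 0, "wx": 0, "wy": 0, "wz": 0}, {"dx": 0, "dy": 0, "dz": 0, "wx": 0, "wy": 0, "wz": 0}])

```text
time: 11.7
ee_pos: [458.1, -132.3, 126.4]
orientation: [[-0.897, 0.443, 0.0], [0.443, 0.897, -0.0], [-0.0, -0.0, -1.0]]
wrist_force: [-0.3, 0.0, 0.1]
width: 0.292
grip_force: 59.1
```

```bash
python3 - <<'E'
from h import *
from station import robot
import pickle
s=robot.read_state();print(s['time'],s['ee_pos'],s['wrist_force'])
T=tool(s);print((T[:3,:3].T@(np.array([566.5,122.8,0])-s['ee_pos'])).round(1))
s2,w,t,sc=pickle.load(open('d2.pkl','rb'))
# empty hole in stand, wrist view
c=cam(w,tool(s2));g=w['color'].max(2)[170:208,295:350];m=(g<95).astype(np.uint8)
n,l,st,ce=cv2.connectedComponentsWithStats(m)
for k in range(1,n):
    if st[k,4]>40:print('w',st[k],ce[k]+[295,170],onplane(c,ce[k]+[295,170],90).round(1))
E
```

```text
11.7 [ 458.11891208 -132.30538992  126.43553243] [-0.33287615  0.0430225   0.10493014]
[ 15.8 276.7 126.4]
w [ 12   9  32  29 752] [322.62234043 193.40026596] [[565.1 124.1  90. ]]
```

The force change of about 2.5 N agrees with 4–5 mm. I'll press 1 mm more for margin, hold, then lift and go back over the stand.

Emit:
arm_command(motion=[{"dx": 0, "dy": 0, "dz": 1, "wx": 0, "wy": 0, "wz": 0}, {"dx": 0, "dy": 0, "dz": 0, "wx": 0, "wy": 0, "wz": 0}, {"dx": 0, "dy": 0, "dz": 0, "wx": 0, "wy": 0, "wz": 0}, {"dx": 0, "dy": 0, "dz": 0, "wx": 0, "wy": 0, "wz": 0}, {"dx": 0, "dy": 0, "dz": -8, "wx": 0, "wy": 0, "wz": 0}, {"dx": 0, "dy": 0, "dz": -18, "wx": 0, "wy": 0, "wz": 0}, {"dx": 0, "dy": 0, "dz": -25, "wx": 0, "wy": 0, "wz": 0}, {"dx": 0, "dy": 0, "dz": -25, "wx": 0, "wy": 0, "wz": 0}, {"dx": 0, "dy": 0, "dz": -14, "wx": 0, "wy": 0, "wz": 0}])

```text
time: 12.6
ee_pos: [459.0, -132.3, 217.7]
orientation: [[-0.897, 0.443, 0.003], [0.443, 0.897, -0.0], [-0.003, 0.001, -1.0]]
wrist_force: [0.7, 0.4, -1.9]
width: 0.286
grip_force: 59.0
```

Emit:
arm_command(motion=[{"dx": 0.8, "dy": 10, "dz": 0, "wx": 0, "wy": 0, "wz": 0}, {"dx": 1.5, "dy": 22, "dz": 0, "wx": 0, "wy": 0, "wz": 0}, {"dx": 1.7, "dy": 30, "dz": 0, "wx": 0, "wy": 0, "wz": 0}, {"dx": 1.7, "dy": 30, "dz": 0, "wx": 0, "wy": 0, "wz": 0}, {"dx": 1.7, "dy": 30, "dz": 0, "wx": 0, "wy": 0, "wz": 0}, {"dx": 1.7, "dy": 30, "dz": 0, "wx": 0, "wy": 0, "wz": 0}, {"dx": 1.7, "dy": 30, "dz": 0, "wx": 0, "wy": 0, "wz": 0}, {"dx": 1.7, "dy": 30, "dz": 0, "wx": 0, "wy": 0, "wz": 0}, {"dx": 1.7, "dy": 30, "dz": 0, "wx": 0, "wy": 0, "wz": 0}, {"dx": 1, "dy": 20, "dz": 0, "wx": 0, "wy": 0, "wz": 0}, {"dx": 0.8, "dy": 11, "dz": 0, "wx": 0, "wy": 0, "wz": 0}, {"dx": 0.4, "dy": 4, "dz": 0, "wx": 0, "wy": 0, "wz": 0}])

```text
time: 13.8
ee_pos: [566.0, 124.2, 214.7]
orientation: [[-0.897, 0.442, -0.001], [0.442, 0.897, -0.0], [0.001, -0.001, -1.0]]
wrist_force: [-0.7, -0.6, -1.4]
width: 0.29
grip_force: 59.2
```

Emit:
arm_command(motion=[{"dx": 0, "dy": 0, "dz": 0, "wx": 0, "wy": 0, "wz": 0}, {"dx": 0, "dy": 0, "dz": 0, "wx": 0, "wy": 0, "wz": 0}, {"dx": 0, "dy": 0, "dz": 0, "wx": 0, "wy": 0, "wz": 0}])

```text
time: 14.1
ee_pos: [565.8, 122.5, 215.3]
orientation: [[-0.896, 0.444, -0.0], [0.444, 0.896, -0.0], [0.0, -0.0, -1.0]]
wrist_force: [0.5, 0.1, -1.1]
width: 0.293
grip_force: 59.2
```

```bash
python3 - <<'E'
from h import *
from station import robot,get_image
s=robot.read_state();w=get_image('wrist');sc=get_image('scene')
print(s['time'],s['ee_pos'],s['wrist_force'])
T=tool(s);print('to go',(T[:3,:3].T@(np.array([566.3,123.1,104.8])-s['ee_pos'])).round(1))
c=cam(w,T);g=w['color'].max(2)[170:208,295:350];m=(g<95).astype(np.uint8)
n,l,st,ce=cv2.connectedComponentsWithStats(m)
for k in range(1,n):
    if st[k,4]>40:print('w',st[k],ce[k]+[295,170],onplane(c,ce[k]+[295,170],90).round(1))
tip=s['ee_pos']-16.2*T[:3,2]-[0,0,101];c=cam(sc)
u,v=proj(c,[tip])[0].astype(int);print(u,v,proj(c,[[566.3,123.1,90]]))
cv2.imwrite('pics/r1.png',cv2.resize(sc['color'][v-60:v+40,u-60:u+60,::-1],(720,600),interpolation=cv2.INTER_CUBIC))
E
```

```text
14.1 [565.80158688 122.46167744 215.33619403] [ 0.46947211  0.09216497 -1.10853721]
to go [ -0.2   0.8 110.5]
w [ 13   8  31  30 743] [322.85060565 192.92597577] [[565.2 124.1  90. ]]
306 178 [[306.39631664 192.65457788]]
```

View pics/r1.png

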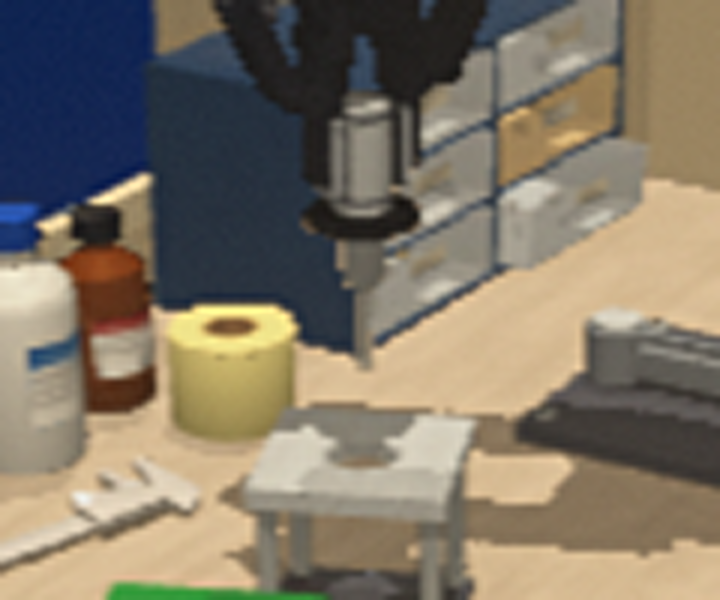

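The probe is upright with its tip at crop (363,365), above the hole at (363,455). I'll insert in two stages.

Emit:
arm_command(motion=[{"dx": 0, "dy": 0.8, "dz": 8, "wx": 0, "wy": 0, "wz": 0}, {"dx": 0, "dy": 0, "dz": 16, "wx": 0, "wy": 0, "wz": 0}, {"dx": 0, "dy": 0, "dz": 18, "wx": 0, "wy": 0, "wz": 0}, {"dx": 0, "dy": 0, "dz": 18, "wx": 0, "wy": 0, "wz": 0}, {"dx": 0, "dy": 0, "dz": 12, "wx": 0, "wy": 0, "wz": 0}, {"dx": 0, "dy": 0, "dz": 8, "wx": 0, "wy": 0, "wz": 0}, {"dx": 0, "dy": 0, "dz": 8, "wx": 0, "wy": 0, "wz": 0}, {"dx": 0, "dy": 0, "dz": 0, "wx": 0, "wy": 0, "wz": 0}, {"dx": 0, "dy": 0, "dz": 0, "wx": 0, "wy": 0, "wz": 0}])

```text
time: 15.1
ee_pos: [566.7, 124.1, 127.6]
orientation: [[-0.897, 0.443, 0.0], [0.443, 0.897, 0.0], [-0.0, 0.0, -1.0]]
wrist_force: [0.2, 1.0, -1.1]
width: 0.289
grip_force: 59.2
```

Emit:
arm_command(motion=[{"dx": 0, "dy": 0, "dz": 6, "wx": 0, "wy": 0, "wz": 0}, {"dx": 0, "dy": 0, "dz": 6, "wx": 0, "wy": 0, "wz": 0}, {"dx": 0, "dy": 0, "dz": 4, "wx": 0, "wy": 0, "wz": 0}, {"dx": 0, "dy": 0, "dz": 3, "wx": 0, "wy": 0, "wz": 0}, {"dx": 0, "dy": 0, "dz": 2, "wx": 0, "wy": 0, "wz": 0}, {"dx": 0, "dy": 0, "dz": 0, "wx": 0, "wy": 0, "wz": 0}, {"dx": 0, "dy": 0, "dz": 0, "wx": 0, "wy": 0, "wz": 0}])

```text
time: 15.8
ee_pos: [566.5, 124.1, 106.4]
orientation: [[-0.897, 0.443, 0.0], [0.443, 0.897, 0.0], [-0.0, 0.0, -1.0]]
wrist_force: [-0.5, -0.0, -2.0]
width: 0.287
grip_force: 59.2
```

Not quite seated yet, about 1.5 mm to go. I'll ease down to light contact.

Emit:
arm_command(motion=[{"dx": 0, "dy": 0, "dz": 1, "wx": 0, "wy": 0, "wz": 0}, {"dx": 0, "dy": 0, "dz": 0.5, "wx": 0, "wy": 0, "wz": 0}, {"dx": 0, "dy": 0, "dz": 0, "wx": 0, "wy": 0, "wz": 0}, {"dx": 0, "dy": 0, "dz": 0, "wx": 0, "wy": 0, "wz": 0}])

```text
time: 16.2
ee_pos: [566.5, 124.1, 104.9]
orientation: [[-0.897, 0.443, 0.0], [0.443, 0.897, 0.0], [-0.0, 0.0, -1.0]]
wrist_force: [-0.3, -0.2, -1.7]
width: 0.286
grip_force: 59.5
```

Emit:
arm_command(motion=[{"dx": 0, "dy": 0, "dz": 0.6, "wx": 0, "wy": 0, "wz": 0}, {"dx": 0, "dy": 0, "dz": 0.4, "wx": 0, "wy": 0, "wz": 0}, {"dx": 0, "dy": 0, "dz": 0, "wx": 0, "wy": 0, "wz": 0}, {"dx": 0, "dy": 0, "dz": 0, "wx": 0, "wy": 0, "wz": 0}])

```text
time: 16.6
ee_pos: [566.5, 124.1, 104.8]
orientation: [[-0.897, 0.443, 0.0], [0.443, 0.897, 0.0], [-0.0, 0.0, -1.0]]
wrist_force: [-4.0, -1.2, 9.5]
width: 0.291
grip_force: 60.1
```

Seated: contact is felt at the same height as at the grasp. I'll let go, then back off straight up.

Emit:
arm_command(motion=[{"dx": 0, "dy": 0, "dz": 0, "wx": 0, "wy": 0, "wz": 0}, {"dx": 0, "dy": 0, "dz": 0, "wx": 0, "wy": 0, "wz": 0}, {"dx": 0, "dy": 0, "dz": 0, "wx": 0, "wy": 0, "wz": 0}, {"dx": 0, "dy": 0, "dz": 0, "wx": 0, "wy": 0, "wz": 0}, {"dx": 0, "dy": 0, "dz": 0, "wx": 0, "wy": 0, "wz": 0}, {"dx": 0, "dy": 0, "dz": 0, "wx": 0, "wy": 0, "wz": 0}, {"dx": 0, "dy": 0, "dz": 0, "wx": 0, "wy": 0, "wz": 0}, {"dx": 0, "dy": 0, "dz": 0, "wx": 0, "wy": 0, "wz": 0}, {"dx": 0, "dy": 0, "dz": 0, "wx": 0, "wy": 0, "wz": 0}, {"dx": 0, "dy": 0, "dz": 0, "wx": 0, "wy": 0, "wz": 0}], fingers=1)

```text
time: 17.6
ee_pos: [566.4, 124.1, 103.8]
orientation: [[-0.897, 0.443, 0.0], [0.443, 0.897, -0.0], [-0.0, 0.0, -1.0]]
wrist_force: [-0.4, 0.3, -0.3]
width: 1.002
grip_force: 0.0
```

Emit:
arm_command(motion=[{"dx": 0, "dy": 0, "dz": -8, "wx": 0, "wy": 0, "wz": 0}, {"dx": 0, "dy": 0, "dz": -20, "wx": 0, "wy": 0, "wz": 0}, {"dx": 0, "dy": 0, "dz": -25, "wx": 0, "wy": 0, "wz": 0}, {"dx": 0, "dy": 0, "dz": -25, "wx": 0, "wy": 0, "wz": 0}, {"dx": 0, "dy": 0, "dz": -25, "wx": 0, "wy": 0, "wz": 0}, {"dx": 0, "dy": 0, "dz": -20, "wx": 0, "wy": 0, "wz": 0}, {"dx": 0, "dy": 0, "dz": 0, "wx": 0, "wy": 0, "wz": 0}, {"dx": 0, "dy": 0, "dz": 0, "wx": 0, "wy": 0, "wz": 0}, {"dx": 0, "dy": 0, "dz": 0, "wx": 0, "wy": 0, "wz": 0}])

```text
time: 18.5
ee_pos: [565.7, 124.0, 225.8]
orientation: [[-0.897, 0.443, -0.002], [0.443, 0.897, -0.0], [0.001, -0.001, -1.0]]
wrist_force: [-1.0, 0.2, -0.2]
width: 0.999
grip_force: 0.0
```

```bash
python3 - <<'E'
from h import *
from station import robot,get_image
s=robot.read_state();w=get_image('wrist');sc=get_image('scene');print(s['time'],s['ee_pos'],s['width'])
u,v=proj(cam(sc),[[566.3,123.1,110]])[0].astype(int)
o=np.zeros((400,800,3),np.uint8)
o[:,:400]=cv2.resize(sc['color'][v-40:v+40,u-40:u+40,::-1],(400,400),interpolation=cv2.INTER_CUBIC)
o[:,400:]=cv2.resize(w['color'][120:260,250:390,::-1],(400,400),interpolation=cv2.INTER_CUBIC)
cv2.imwrite('pics/f.png',o)
E
```

```text
18.5 [565.73663447 123.95653627 225.79300648] 0.999046671883413
```

View pics/f.png

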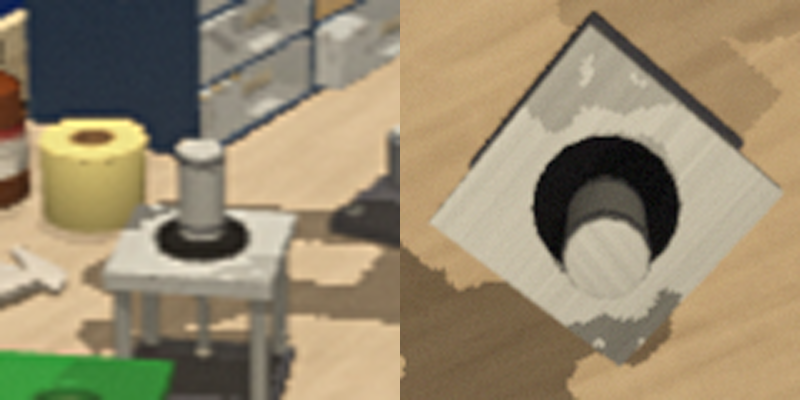

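The probe stands upright at crop (200,200), with its flange flat on the plate and its tip hanging free below.

```bash
python3 -c "
from station import robot
print(robot.finish_job())"
```

```text
the job is handed in; nothing more can be done
None
```

The job is handed in: the probe was pressed about 5 mm (by force and height) on the long arm's pad and then the two short-arm pads clockwise, and it is back upright in its stand with the flange down; the arm stopped at 18.5 s, and no verdict was returned.

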